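# Put the mixed-up paint jars back in their own stands

## Robot

A 6-joint arm with a two-finger parallel gripper is mounted at the origin on a cart in front of the work surface, level with it; the furniture and walls round the work are solid. World frame = base frame: x ahead of the robot, y to its left, z up, the work surface at z = 0. Lengths are in m, angles in rad, forces in N, time in s.
With the tool pointing down it reaches from about 0.25 to 0.775 m from the base axis. Payload 4 kg.
Tool frame: the origin (TCP) lies at the centre of the arm's flange, where the gripper is bolted on; the fingertips stand 199 mm ahead of it and the grasp point (between the pads) lies 180 mm ahead of it; z points along the fingers, y is the line along which they close (so a half turn about z gives the same grasp; the last joint's range is limited). The gripper opens to 94 mm and grips with 3 to 60 N. Pads are 16 mm wide; open, the fingers measure 119 mm over their backs; the gripper's body (75 mm by 177 mm) begins 78 mm behind the grasp point.
Start: joints at [1.016, 0.087, 1.371, -0, 1.684, -0.103], TCP at [0.24, 0.495, 0.405] pointing down, gripper open.
Joint ranges: [-3.1, 3.1], [-0.76, 2.03], [0.27, 2.55], [-1.08, 4.22], [0.17, 2.65], [-2.57, 2.57]. Speed limits (rad/s): [2.79, 2.79, 3.14, 3.14, 3.14, 3.14].

## Interface

Orientations are given as [roll, pitch, yaw] about the fixed x, y, z axes, in that order (R = Rz(yaw) Ry(pitch) Rx(roll)).
In Python, from bench import robot, eyes, models gives the robot as it stands.
- The arm moves only by the tool step_arm, never from a script. Its argument "commands" is a list that holds one entry, the list of rows, each a list of 7 numbers: the shift along the tool's x, y, z in mm, then the turn, a rotation vector about the tool's x, y, z in rad, then the finger opening in mm, from 0 to 94. In form: [[[tx, ty, tz, wx, wy, wz, gripper], ...]]. A call has 1 to 20 rows; each row shifts and turns the commanded pose from where the row before left it, along the tool's axes as they then stand; what a row does not reach is not made up. A row lasts 1/8 s, in which the tool goes at most 62.5 mm and 10.7 degrees, less where a joint would pass 70% of its speed; a pose out of reach is approached as far as the arm can. A call is refused whole if a number of a shift passes 62.5 or a number of a turn 0.188, either way. A call with a gripper value outside its range is refused whole. The fingers move at their own pace and stop on an object; the grip force is fixed at half the most. Time passes only in rows, so rows that do not move let the fingers close. It gives the time, the measured TCP pose, the force, the opening and the grip force at its end, in the units of the state.
- robot.get_obs(): the state, without advancing time (a new reading comes with each control period).
- eyes.snapshot(name): name is "scene" or "top" or "wrist"; returns a dict with "color" (400x640x3 uint8, red, green, blue), "camera_matrix" (3x3 intrinsics, pixels), "eye" and "rotation" of the camera in the world; the wrist camera has in their place "tool_from_camera" (4x4, takes a point from camera to tool coordinates, whose origin is the TCP and whose axes are the flange's). Camera axes: x right, y up, looking along -z (the intrinsics and any distortion apply to the point x, -y, -z); pixel columns grow to the right and rows downward; lengths in m; the calibration is good to about 2 mm. A picture is of the moment at which its call begins: read the wrist's pose just before it. There is no depth.
- robot.close_job(): hands the job in; it is judged then, once.
Trained networks look in a picture, given as the dict that the camera call returned (one of the last four; its "shot" number tells which), for a name from the list of things; names that differ only in an ending like _2 or _b are one class to them, and where a whole thing is asked for, a point or a joint stands for the part that bears it (a point fixed in the world has none). Each returns a list of dicts, best first, with "confidence" (0 to 1); they miss things now and then, are a little off and sometimes report something else, mostly with a low value. They report only what shows in the picture. A call takes as long as a camera call. They do not tell look-alikes from the thing itself.
- models.masks_of(picture, query): "mask" (400x640 bool, what is visible of it) and "xy" ([column, row] in pixels, amid what is visible of it).
- models.tip_of(picture, query): "xy" ([column, row] in pixels: a listed point, or the origin of a listed thing).
The state is a dict: "time": time; "joint_positions": joint angles; "qvel": joint speeds; "joint_torque": joint torques, N m; "tool_pos": TCP position; "ee_rot": TCP orientation; "wrist_force": force on the tool from outside, world axes, zero at the start; "wrist_torque": the same for the moment, N m; "width": finger opening in m; "finger_force": force on a finger pad.
Only numpy, scipy, OpenCV 4.12 (cv2) and the standard library are available. Lean on these libraries where they do the work, as an engineer would, in place of code of your own. Each camera call takes 0.05 s, during which the arm holds its last target. There are 200 camera calls.

## Task

The four paint jars have been put back in one another's stands: move each jar into the cup of its own colour, where that colour's brush lies, so that it sits fully down in the cup and upright. The bare wooden stand is free for parking a jar on the way. Keep the jars upright all the time and leave the freshly varnished toy car where it stands.

Things in the scene. Friction and masses are not known exactly. Their poses are not given: they have to be found in the camera images.
- jar_red: loose glass hobby paint jar full of red paint, 36 mm in diameter, 55 mm tall, about 70 g, white screw cap of 35 mm (top 15 mm) with a dab of red paint on its top; origin: centre of its underside, z up the jar's axis. At the start in a stand of another colour (other jars far off to the right are no part of this)
- jar_blue: loose glass hobby paint jar full of blue paint, 36 mm in diameter, 55 mm tall, about 70 g, white screw cap of 35 mm (top 15 mm) with a dab of blue paint on its top; origin: centre of its underside, z up the jar's axis. At the start in a stand of another colour (other jars far off to the right are no part of this)
- jar_yellow: loose glass hobby paint jar full of yellow paint, 36 mm in diameter, 55 mm tall, about 70 g, white screw cap of 35 mm (top 15 mm) with a dab of yellow paint on its top; origin: centre of its underside, z up the jar's axis. At the start in a stand of another colour (other jars far off to the right are no part of this)
- jar_white: loose glass hobby paint jar full of white paint, 36 mm in diameter, 55 mm tall, about 70 g, white screw cap of 35 mm (top 15 mm), its top all white with no coloured dab; origin: centre of its underside, z up the jar's axis. At the start in a stand of another colour (other jars far off to the right are no part of this)
- stand_red: red jar's stand, fixed: flared cup in red on an 8 mm thick wooden foot, brush with red handle beside it. Jar stands in the cup on the foot, 8 mm above the worktop; cup inside 44 mm wide at bottom, 56 mm at rim; rim 64 mm outside, 22 mm above the worktop, the highest part. Origin: cup's axis at worktop height, z up; foot x -40..40, y -38..60 mm; brush x -78..57 at y 48 mm
- stand_blue: blue jar's stand, fixed: flared cup in blue on an 8 mm thick wooden foot, brush with blue handle beside it. Jar stands in the cup on the foot, 8 mm above the worktop; cup inside 44 mm wide at bottom, 56 mm at rim; rim 64 mm outside, 22 mm above the worktop, the highest part. Origin: cup's axis at worktop height, z up; foot x -40..40, y -38..60 mm; brush x -78..57 at y 48 mm
- stand_yellow: yellow jar's stand, fixed: flared cup in yellow on an 8 mm thick wooden foot, brush with yellow handle beside it. Jar stands in the cup on the foot, 8 mm above the worktop; cup inside 44 mm wide at bottom, 56 mm at rim; rim 64 mm outside, 22 mm above the worktop, the highest part. Origin: cup's axis at worktop height, z up; foot x -40..40, y -38..60 mm; brush x -78..57 at y 48 mm
- stand_white: white jar's stand, fixed: flared cup in white on an 8 mm thick wooden foot, brush with white handle beside it. Jar stands in the cup on the foot, 8 mm above the worktop; cup inside 44 mm wide at bottom, 56 mm at rim; rim 64 mm outside, 22 mm above the worktop, the highest part. Origin: cup's axis at worktop height, z up; foot x -40..40, y -38..60 mm; brush x -78..57 at y 48 mm
- stand_spare: spare pot stand, fixed to the worktop: same foot and cup as the others, origin likewise, but the cup is bare pale wood, it has no brush and no jar at the start. All five stand in a row, in changing order. Fixed close behind them: a basket of books, 0.3 m tall (x over 0.53, y -0.07 to 0.20), and a printer, 0.12 m tall (x over 0.52, y -0.57 to -0.12)
- toy_car: loose wooden toy car, freshly varnished, 64 wide, 120 long, 51 mm tall, beside the row of stands; origin: centre of its underside, its length along y, z up. To be left alone.
Things that resemble listed ones, but are neither listed nor needed, are in the scene too. Leave any purple look-alike of the jar_red alone.

How it is judged:
At the end, for the whole second after the job is handed in: Each of the four jars stands in the cup of its own colour: its axis within 8 mm of the cup's, seated on the stand's foot (underside 4 to 12 mm above the worktop), within 7 degrees of upright, at rest and released. The bare wooden stand is thereby empty again (horizontal distance between jar_red and stand_red below 0.008 m and z of jar_red in the frame of stand_red between 0.004 and 0.012 m and angle between each of jar_red, jar_blue, jar_yellow, jar_white's own z axis and vertical below 0.12 rad and linear speed of each of jar_red, jar_blue, jar_yellow, jar_white below 0.02 m/s and angular speed of each of jar_red, jar_blue, jar_yellow, jar_white below 0.2 rad/s and horizontal distance between jar_blue and stand_blue below 0.008 m and z of jar_blue in the frame of stand_blue between 0.004 and 0.012 m and horizontal distance between jar_yellow and stand_yellow below 0.008 m and z of jar_yellow in the frame of stand_yellow between 0.004 and 0.012 m and horizontal distance between jar_white and stand_white below 0.008 m and z of jar_white in the frame of stand_white between 0.004 and 0.012 m); the robot touches nothing.
It fails at once if a jar is tipped by more than about 40 degrees (angle between any of jar_red, jar_blue, jar_yellow, jar_white's own z axis and vertical above 0.7 rad).
It fails at once if the toy car is shifted by more than 15 mm (distance of toy_car from where it was at the start of the episode above 0.015 m).
It also fails if it takes over 128 s, if anything falls off the work surface, if the arm or the gripper's body presses on something with over 40 N, if the wrist force passes 120 N, or if a joint passes its speed limit or range.

## Working session

There is one attempt and no reset: what is moved stays moved. The work goes in short steps, Python scripts to look and compute and a tool call to move; the robot and the scene stay as the last step left them, time stands still between calls to the robot, and variables do not carry over. Pictures are saved under pics/ and viewed, at most 14 in all, crops included, and the job is handed in when it is done.

Besides the shell and the picture viewer there is one more tool, called after "Emit:" as a command line: name --argument value ..., lists and objects as JSON in quotes. step_arm: Moves the arm, as the interface text tells. Its arguments: {"type":"object","properties":{"commands":{"type":"array"}},"required":["commands"]}

```bash
mkdir -p pics; cat > h.py <<'E'
import numpy as np, cv2
from bench import robot, eyes, models
from scipy.spatial.transform import Rotation as R
def snap(n):
    o=robot.get_obs(); s=eyes.snapshot(n)
    if n=='wrist':
        T=np.eye(4); T[:3,:3]=R.from_euler('xyz',o['ee_rot']).as_matrix(); T[:3,3]=o['tool_pos']
        C=T@np.array(s['tool_from_camera']); s['eye']=C[:3,3]; s['rotation']=C[:3,:3]
    return s
def save(s,f): cv2.imwrite('pics/'+f,s['color'][:,:,::-1])
def ray(s,xy):
    K=np.array(s['camera_matrix']); d=np.linalg.inv(K)@[xy[0],xy[1],1]
    return np.array(s['eye']),np.array(s['rotation'])@(d*[1,-1,-1])
def atz(s,xy,z):
    e,d=ray(s,xy); return e+d*(z-e[2])/d[2]
def proj(s,p):
    c=np.array(s['rotation']).T@(np.array(p)-s['eye'])*[1,-1,-1]; q=np.array(s['camera_matrix'])@c; return q[:2]/q[2]
E
python3 - <<'E'
from h import *
o=robot.get_obs(); print(o)
a=snap('top'); save(a,'top.png'); b=snap('scene'); save(b,'scene.png')
print({k:v for k,v in a.items() if k!='color'}, b['eye'])
for n,z in [(f'jar_{c}',0.008) for c in 'red blue yellow white'.split()]+[(f'stand_{c}',0) for c in 'red blue yellow white spare'.split()]+[('toy_car',0)]:
    for s,l in((a,'top'),(b,'scene')):
        for t in models.tip_of(s,n)[:5]: print(n,l,round(t['confidence'],2),np.round(t['xy']),atz(s,t['xy'],z).round(3))
E
```

```text
{'time': 0.0, 'joint_positions': array([ 1.01592327e+00,  8.79680814e-02,  1.37223983e+00, -1.08478385e-05,
        1.68363783e+00, -1.03072252e-01]), 'qvel': array([ 2.36088847e-03,  5.18332414e-05, -1.56581239e-04,  1.44174913e-03,
        1.18545050e-04, -1.31963374e-04]), 'joint_torque': array([ 1.04668710e-03, -3.40182316e+01, -3.02426147e+01,  7.17587024e-02,
        3.30351549e-02, -1.62221913e-04]), 'tool_pos': array([0.24005429, 0.49472126, 0.40350388]), 'ee_rot': array([-3.13935042e+00, -2.21095083e-04,  2.68979039e+00]), 'wrist_force': array([-0.79099656, -0.06605778, -0.36565054]), 'wrist_torque': array([-0.00656262, -0.05199958,  0.02891908]), 'finger_force': 0.0, 'width': 0.09398982955748925}
{'camera_matrix': array([[450.40371559,   0.        , 320.11773849],
       [  0.        , 450.40371559, 193.22895321],
       [  0.        ,   0.        ,   1.        ]]), 'eye': array([ 0.39122343, -0.16191588,  1.1745479 ]), 'rotation': array([ 4.47940713e-02,  4.59649256e-04, -1.58849765e+00]), 'shot': 1} [ 0.11485456 -0.64032291  0.76533207]Traceback (most recent call last):
  File "<stdin>", line 7, in <module>
  File "h.py", line 15, in atz
    e,d=ray(s,xy); return e+d*(z-e[2])/d[2]
                                       ~^^^
IndexError: invalid index to scalar variable.
```

```bash
sed -i "s/^    return s$/    else: s['rotation']=R.from_euler('xyz',s['rotation']).as_matrix()\n    return s/" h.py
python3 - <<'E'
from h import *
a=snap('top'); save(a,'top.png'); b=snap('scene'); save(b,'scene.png')
for n,z in [(f'jar_{c}',0.008) for c in 'red blue yellow white'.split()]+[(f'stand_{c}',0) for c in 'red blue yellow white spare'.split()]+[('toy_car',0)]:
    for s,l in((a,'top'),(b,'scene')):
        S=dict(s)
        for t in models.tip_of(s,n)[:5]: print(n,l,round(t['confidence'],2),np.round(t['xy']),atz(s,t['xy'],z).round(3))
E
```

```text
jar_red top 0.52 [472. 169.] [ 0.5   -0.559  0.008]
jar_red top 0.46 [414. 179.] [ 0.475 -0.407  0.008]
jar_red top 0.39 [368. 178.] [ 0.48  -0.289  0.008]
jar_red scene 0.75 [437. 312.] [ 0.489 -0.551  0.008]
jar_red scene 0.58 [387. 265.] [ 0.486 -0.404  0.008]
jar_blue top 0.48 [318. 173.] [ 0.496 -0.158  0.008]
jar_blue scene 0.86 [325. 199.] [ 0.496 -0.162  0.008]
jar_yellow top 0.74 [222. 188.] [0.46  0.091 0.008]
jar_yellow scene 0.51 [263. 153.] [0.466 0.093 0.008]
jar_white top 0.62 [369. 178.] [ 0.481 -0.289  0.008]
jar_white scene 0.7 [353. 233.] [ 0.483 -0.287  0.008]
jar_white scene 0.48 [326. 203.] [ 0.491 -0.171  0.008]
stand_red top 0.8 [224. 186.] [0.469 0.09  0.   ]
stand_red top 0.59 [170. 197.] [0.441 0.231 0.   ]
stand_red scene 0.95 [267. 155.] [0.472 0.085 0.   ]
stand_blue top 0.85 [368. 179.] [ 0.48  -0.288  0.   ]
stand_blue scene 0.74 [351. 237.] [ 0.475 -0.291  0.   ]
stand_blue scene 0.44 [268. 157.] [0.47  0.076 0.   ]
stand_blue scene 0.38 [324. 204.] [ 0.488 -0.167  0.   ]
stand_blue scene 0.35 [387. 265.] [ 0.489 -0.402  0.   ]
stand_blue scene 0.31 [326. 202.] [ 0.496 -0.165  0.   ]
stand_yellow top 0.94 [415. 178.] [ 0.48 -0.41  0.  ]
stand_yellow scene 0.63 [383. 266.] [ 0.481 -0.398  0.   ]
stand_white top 0.9 [318. 179.] [ 0.481 -0.158  0.   ]
stand_white scene 0.71 [322. 205.] [ 0.481 -0.167  0.   ]
stand_spare top 0.81 [271. 189.] [ 0.457 -0.034  0.   ]
stand_spare scene 0.56 [291. 182.] [ 0.466 -0.05   0.   ]
toy_car top 0.81 [171. 197.] [0.441 0.227 0.   ]
toy_car top 0.5 [219. 191.] [0.455 0.102 0.   ]
toy_car scene 0.95 [235. 137.] [0.44  0.216 0.   ]
toy_car scene 0.59 [288. 179.] [ 0.465 -0.033  0.   ]
```

View pics/top.png

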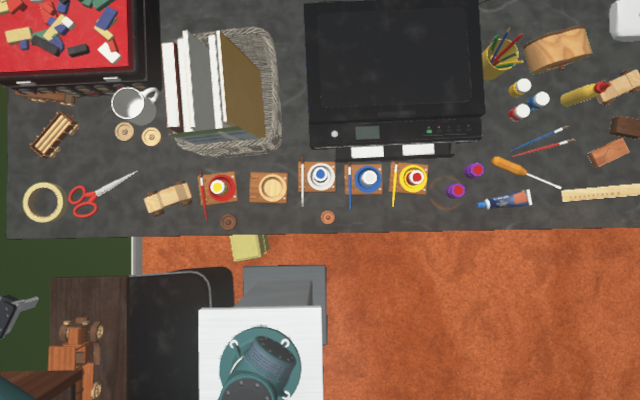

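View pics/scene.png

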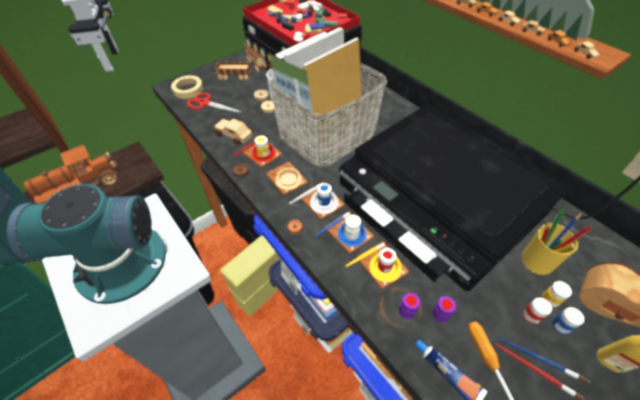

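Top and scene views agree. Stands run along y: red (≈0.09) holds yellow, spare (≈-0.035) is empty, white (≈-0.16) holds blue, blue (≈-0.29) holds white, and yellow (≈-0.41) holds red. The car is at y≈0.23 and the purple jars are at y<-0.5.

```bash
cat >> h.py <<'E'
def go(p,yaw=np.pi):
    o=robot.get_obs(); M=R.from_euler('xyz',o['ee_rot']); G=R.from_euler('xyz',[np.pi,0,yaw])
    t=M.inv().apply(np.array(p)-o['tool_pos'])*1000; w=(M.inv()*G).as_rotvec()
    print('tool mm',t.round(1),'turn',w.round(4))
E
python3 - <<'E'
from h import *
s=eyes.snapshot('wrist'); print(np.round(s['tool_from_camera'],3), s['camera_matrix'].round(0))
go([0.42,0.03,0.40])
E
```

```text
[[-0.     0.969  0.247  0.072]
 [ 1.     0.     0.001 -0.   ]
 [ 0.001  0.247 -0.969  0.019]
 [ 0.     0.     0.     1.   ]] [[290.   0. 325.]
 [  0. 290. 202.]
 [  0.   0.   1.]]
tool mm [-364.8 -339.6    4.7] turn [ 1.000e-04  0.000e+00 -4.518e-01]
```

Emit:
step_arm --commands '[[[0,0,0,0,0,-0.15,94],[0,0,0,0,0,-0.15,94],[0,0,0,0,0,-0.152,94],[-18,-46.5,0,0,0,0,94],[-18,-46.5,0,0,0,0,94],[-18,-46.5,0,0,0,0,94],[-18,-46.5,0,0,0,0,94],[-18,-46.5,0,0,0,0,94],[-18,-46.5,0,0,0,0,94],[-18,-46.5,0,0,0,0,94],[-18,-46.5,0,0,0,0,94],[-18,-46.5,0,0,0,0,94],[-18,-46.5,0,0,0,0,94],[0,0,0,0,0,0,94],[0,0,0,0,0,0,94]]]'

```text
time: 3.18
tool_pos: [0.4201, 0.03, 0.4047]
ee_rot: [3.141, -0.0, 3.141]
wrist_force: [-0.4, 0.0, 0.2]
width: 0.0936
finger_force: 0.0
```

```bash
cat > look.py <<'E'
import sys,pickle
from h import *
def look(tag):
    s=snap('wrist'); save(s,tag+'.png'); out={}
    for n in [f'jar_{c}' for c in 'red blue yellow white'.split()]+[f'stand_{c}' for c in 'red blue yellow white spare'.split()]:
        z=.008 if 'jar' in n else 0
        for t in models.tip_of(s,n)[:3]:
            out.setdefault(n,[]).append(ray(s,t['xy'])); print(n,round(t['confidence'],2),np.round(t['xy']),atz(s,t['xy'],z).round(4))
    pickle.dump(out,open(tag+'.pkl','wb')); o=robot.get_obs(); print(o['tool_pos'],o['ee_rot'],o['time'])
look(sys.argv[1])
E
python3 look.py w1
```

```text
jar_red 0.86 [ 10. 224.] [ 0.4741 -0.4012  0.008 ]
jar_blue 0.6 [189. 230.] [ 0.4829 -0.1576  0.008 ]
jar_blue 0.52 [471. 193.] [0.4316 0.2242 0.008 ]
jar_blue 0.43 [ 94. 226.] [ 0.4768 -0.2868  0.008 ]
jar_yellow 0.7 [371. 216.] [0.4626 0.0927 0.008 ]
jar_white 0.98 [ 93. 227.] [ 0.4794 -0.2888  0.008 ]
stand_red 0.9 [370. 213.] [0.462  0.0927 0.    ]
stand_blue 0.57 [101. 228.] [ 0.4829 -0.2843  0.    ]
stand_yellow 0.73 [ 15. 225.] [ 0.4782 -0.4038  0.    ]
stand_white 0.98 [188. 234.] [ 0.4916 -0.1634  0.    ]
stand_white 0.39 [472. 194.] [0.434  0.2302 0.    ]
stand_white 0.31 [369. 212.] [0.4604 0.0909 0.    ]
stand_spare 0.66 [277. 209.] [ 0.4561 -0.0364  0.    ]
[0.42012332 0.03021335 0.40471358] [ 3.14153032e+00  1.40115710e-04 -3.14056848e+00] 3.675
```

View pics/w1.png

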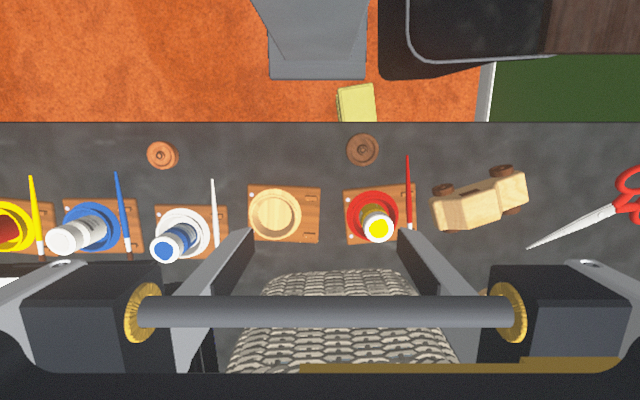

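The wrist view from y=0.03 has world x running downward. The yellow jar is at (371,216) in the red cup, the spare cup is at (277,209), the blue jar is at (189,230) in the white cup, and the white jar is at (93,227) in the blue cup. Next is a second view further along the row.

Emit:
step_arm --commands '[[[0,-50,0,0,0,0,94],[0,-50,0,0,0,0,94],[0,-50,0,0,0,0,94],[0,-50,0,0,0,0,94],[0,-50,0,0,0,0,94],[0,-50,0,0,0,0,94],[0,0,0,0,0,0,94],[0,0,0,0,0,0,94]]]'

```text
time: 4.68
tool_pos: [0.4203, -0.2699, 0.4045]
ee_rot: [3.141, -0.0, 3.142]
wrist_force: [1.1, -0.2, 0.3]
width: 0.094
finger_force: 0.0
```

```bash
python3 look.py w2; python3 - <<'E'
import pickle,numpy as np
a=pickle.load(open('w1.pkl','rb'));b=pickle.load(open('w2.pkl','rb'))
for n in a:
    if n in b:
        (e,d),(f,g)=a[n][0],b[n][0]
        t=np.linalg.lstsq(np.c_[d,-g],f-e,rcond=None)[0]; p,q=e+d*t[0],f+g*t[1]
        print(n,((p+q)/2).round(4),'gap',np.linalg.norm(p-q).round(4))
E
```

```text
jar_red 0.78 [122. 237.] [ 0.4931 -0.5507  0.008 ]
jar_red 0.67 [227. 227.] [ 0.4786 -0.4042  0.008 ]
jar_red 0.64 [150. 198.] [ 0.4381 -0.5042  0.008 ]
jar_blue 0.78 [405. 233.] [ 0.4875 -0.1598  0.008 ]
jar_yellow 0.63 [594. 214.] [0.4604 0.0947 0.008 ]
jar_yellow 0.62 [226. 226.] [ 0.4778 -0.4052  0.008 ]
jar_yellow 0.29 [493. 213.] [ 0.4595 -0.0424  0.008 ]
jar_white 0.64 [312. 227.] [ 0.4793 -0.2874  0.008 ]
stand_red 0.9 [588. 213.] [0.4615 0.0939 0.    ]
stand_blue 0.69 [315. 227.] [ 0.4822 -0.2834  0.    ]
stand_blue 0.27 [406. 232.] [ 0.4902 -0.1559  0.    ]
stand_yellow 0.77 [229. 222.] [ 0.4752 -0.4039  0.    ]
stand_white 0.66 [401. 233.] [ 0.4915 -0.1633  0.    ]
stand_spare 0.91 [495. 213.] [ 0.4612 -0.035   0.    ]
[ 0.42033348 -0.26977689  0.40478745] [-3.14151957e+00  2.31653944e-04 -3.14076028e+00] 5.175
jar_red [ 0.6028 -0.7904 -0.324 ] gap 0.034
jar_blue [ 0.4862 -0.1592  0.0055] gap 0.0043
jar_yellow [0.4606 0.0921 0.011 ] gap 0.0021
jar_white [ 0.4787 -0.2873  0.0098] gap 0.0001
stand_red [0.4613 0.0924 0.0016] gap 0.0005
stand_blue [ 0.4822 -0.2834  0.0011] gap 0.0006
stand_yellow [ 0.477  -0.4043 -0.0008] gap 0.0028
stand_white [ 4.916e-01 -1.633e-01  1.000e-04] gap 0.0001
stand_spare [ 0.4583 -0.0363  0.0015] gap 0.0049
```

View pics/w2.png

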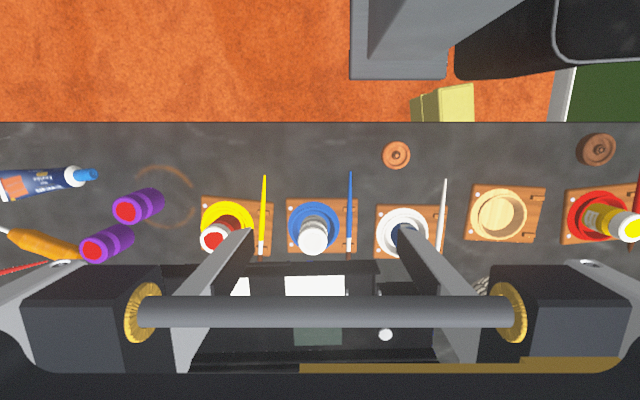

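The second view shows the same jar-to-stand assignment, and triangulated heights match (stands ≈0, jar undersides ≈8 mm). I'll check the rim circles against both pictures to refine the cup centres.

```bash
python3 - <<'E'
from h import *
C={'r':(.461,.0925),'s':(.459,-.036),'w':(.489,-.161),'b':(.4805,-.2855),'y':(.477,-.404)}
import pickle
th=np.linspace(0,2*np.pi,60)
# camera pose of w1,w2 rebuilt
s0=eyes.snapshot('wrist'); T0=np.array(s0['tool_from_camera']); tiles=[]
for f,p,e in(('w1',[.42012,.03021,.40471],[3.14153,.00014,-3.14057]),('w2',[.42033,-.26978,.40479],[-3.14152,.00023,-3.14076])):
    T=np.eye(4);T[:3,:3]=R.from_euler('xyz',e).as_matrix();T[:3,3]=p;c=T@T0
    s=dict(camera_matrix=s0['camera_matrix'],eye=c[:3,3],rotation=c[:3,:3])
    im=cv2.resize(cv2.imread(f'pics/{f}.png'),None,fx=4,fy=4,interpolation=cv2.INTER_CUBIC)
    for k in C:
        x,y=C[k]
        P=np.array([proj(s,[x+.032*np.cos(a),y+.032*np.sin(a),.022]) for a in th])*4+1.5
        cv2.polylines(im,[P.astype(int)],True,(0,255,0),1)
        u,v=P.mean(0).astype(int)
        if 130<u<2400:
            t=im[v-140:v+140,u-130:u+130]; 
            if t.shape[:2]==(280,260): tiles.append(t)
print(len(tiles)); tiles+= [np.zeros_like(tiles[0])]*(9-len(tiles))
m=np.vstack([np.hstack(tiles[i:i+3]) for i in(0,3,6)]); m=cv2.resize(m,None,fx=.7,fy=.7); print(m.shape); cv2.imwrite('pics/ov.png',m)
E
```

```text
8
(588, 546, 3)
```

View pics/ov.png

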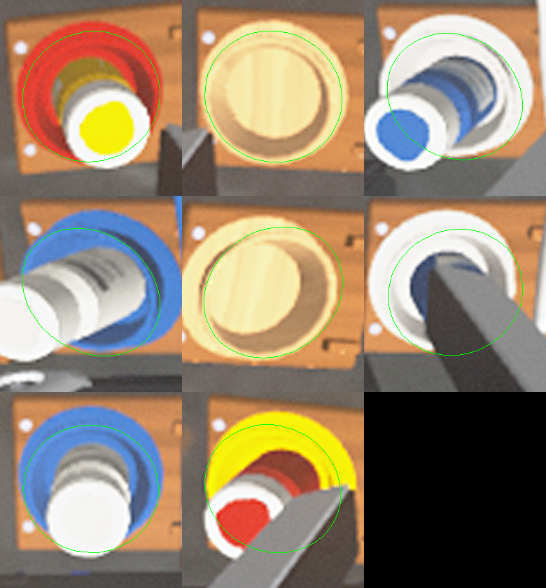

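```bash
python3 - <<'E'
from h import *
s0=eyes.snapshot('wrist'); print(s0.keys()); T0=np.array(s0['tool_from_camera']); S={}
for f,p,e in(('w1',[.42012,.03021,.40471],[3.14153,.00014,-3.14057]),('w2',[.42033,-.26978,.40479],[-3.14152,.00023,-3.14076])):
    T=np.eye(4);T[:3,:3]=R.from_euler('xyz',e).as_matrix();T[:3,3]=p;c=T@T0
    S[f]=dict(camera_matrix=s0['camera_matrix'],eye=c[:3,3],rotation=c[:3,:3])
for n,f,u,v in [('yel','w1',379,228),('blu','w1',171,250),('whi','w1',62,240),('whi','w2',313,240),('red','w2',213,238)]:
    im=cv2.imread(f'pics/{f}.png').astype(int)
    w=im[v-16:v+17,u-16:u+17]; ref=im[v-1:v+2,u-1:u+2].mean((0,1))
    m=(np.abs(w-ref).sum(2)<90).astype(np.uint8); _,l,st,ce=cv2.connectedComponentsWithStats(m); k=l[16,16]
    xy=ce[k]+[u-16,v-16]; print(n,f,st[k],xy.round(1),atz(S[f],xy,.063).round(4))
# rims: hand-measured extremes -> outer-edge points in world at z=.022
t=cv2.vconcat([cv2.resize(cv2.imread('pics/w1.png')[150:270,130:430],(800,320),interpolation=2),cv2.resize(cv2.imread('pics/w2.png')[150:270,190:490],(800,320)[:2],interpolation=2)][:2])
cv2.imwrite('pics/z.png',cv2.resize(t,(750,600)))
E
```

```text
dict_keys(['color', 'camera_matrix', 'tool_from_camera', 'shot'])
yel w1 [  6   7  19  19 273] [378.5 228.2] [0.4616 0.0928 0.063 ]
blu w1 [  0   8  18  18 256] [163.3 250.2] [ 0.4895 -0.1637  0.063 ]
whi w1 [  0   4  33  28 662] [ 60.9 241.8] [ 0.4788 -0.284   0.063 ]
whi w2 [  1   0  30  31 656] [312.9 240.7] [ 0.4775 -0.2844  0.063 ]
red w2 [  7  10  19  18 225] [213.  239.7] [ 0.4763 -0.403   0.063 ]
```

View pics/z.png

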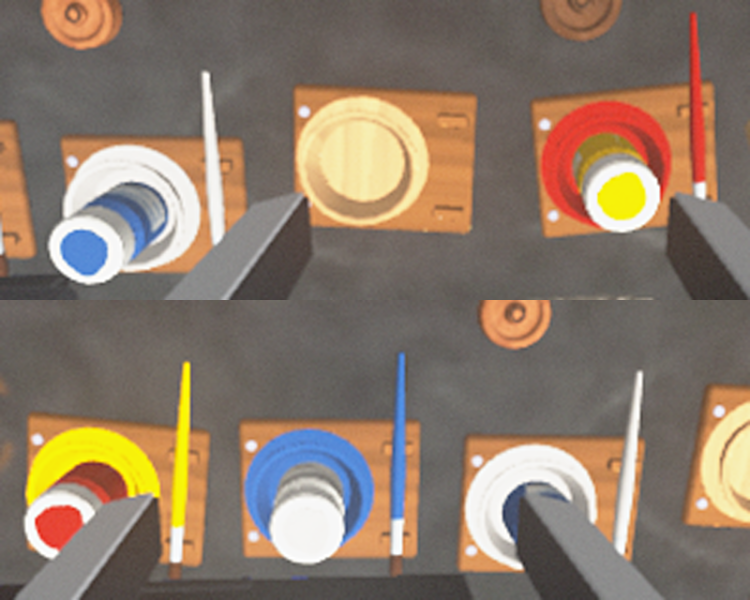

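```bash
python3 - <<'E'
from h import *
s0=eyes.snapshot('wrist'); T0=np.array(s0['tool_from_camera']); S={}
for f,p,e in(('w1',[.42012,.03021,.40471],[3.14153,.00014,-3.14057]),('w2',[.42033,-.26978,.40479],[-3.14152,.00023,-3.14076])):
    T=np.eye(4);T[:3,:3]=R.from_euler('xyz',e).as_matrix();T[:3,3]=p;c=T@T0
    S[f]=dict(camera_matrix=s0['camera_matrix'],eye=c[:3,3],rotation=c[:3,:3])
for n,f,xy in [('spare','w1',(275.4,213.4)),('white','w1',(182.6,233)),('white','w2',(402.2,233.4)),('blue','w2',(313.8,226.8)),('yellow','w2',(227.2,227.6)),('red','w1',(372.4,215.6))]:
    print(n,f,atz(S[f],xy,.022).round(4))
go([.4615,.093,.30])
E
```

```text
spare w1 [ 0.4557 -0.0348  0.022 ]
white w1 [ 0.4829 -0.1593  0.022 ]
white w2 [ 0.4836 -0.1674  0.022 ]
blue w2 [ 0.4744 -0.2849  0.022 ]
yellow w2 [ 0.4755 -0.3995  0.022 ]
red w1 [0.4586 0.092  0.022 ]
tool mm [-41.3 363.  104.7] turn [0.     0.0001 0.0004]
```

Emit:
step_arm --commands '[[[-6.8,60.5,0,0,0,0,70],[-6.8,60.5,0,0,0,0,70],[-6.8,60.5,0,0,0,0,70],[-6.8,60.5,0,0,0,0,70],[-6.8,60.5,0,0,0,0,70],[-6.8,60.5,0,0,0,0,70],[0,0,0,0,0,0,70],[0,0,35,0,0,0,70],[0,0,35,0,0,0,70],[0,0,35,0,0,0,70],[0,0,0,0,0,0,70],[0,0,0,0,0,0,70]]]'

```text
time: 6.82
tool_pos: [0.4615, 0.0922, 0.3011]
ee_rot: [-3.142, 0.002, 3.141]
wrist_force: [0.4, 0.7, 0.7]
width: 0.0703
finger_force: 0.0
```

```bash
python3 - <<'E'
from h import *
s=snap('wrist'); save(s,'w3.png')
for n,z in (('jar_yellow',.008),('stand_red',0)):
    for t in models.tip_of(s,n)[:1]: print(n,t['confidence'],atz(s,t['xy'],z).round(4))
go([.461,.093,.225])
E
```

```text
jar_yellow 0.78 [0.4603 0.0932 0.008 ]
stand_red 0.52 [0.4606 0.0916 0.    ]
tool mm [ 1.   0.4 76.8] turn [ 0.0003  0.0039 -0.0003]
```

View pics/w3.png

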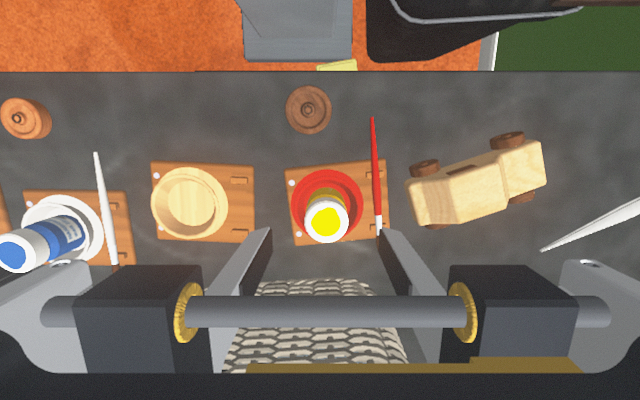

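The yellow jar is centred between the fingers at (326,222) and the car is clear on the right. Descending to grasp and lift.

Emit:
step_arm --commands '[[[1,0,26,0,0,0,70],[0,0,25,0,0,0,70],[0,0,25,0,0,0,70],[0,0,0,0,0,0,70],[0,0,0,0,0,0,0],[0,0,0,0,0,0,0],[0,0,0,0,0,0,0],[0,0,0,0,0,0,0],[0,0,0,0,0,0,0]]]'

```text
time: 8.1
tool_pos: [0.4602, 0.0929, 0.2243]
ee_rot: [3.142, 0.001, -3.141]
wrist_force: [-0.3, -0.5, 3.0]
width: 0.0347
finger_force: 30.0
```

Emit:
step_arm --commands '[[[0,0,-20,0,0,0,0],[0,0,-30,0,0,0,0],[0,0,-20,0,0,0,0],[0,0,0,0,0,0,0],[1,-30,0,0,0,0,0],[1,-34,0,0,0,0,0],[1,-34,0,0,0,0,0],[0,-30,0,0,0,0,0],[0,0,0,0,0,0,0],[0,0,25,0,0,0,0],[0,0,20,0,0,0,0],[0,0,0,0,0,0,0],[0,0,0,0,0,0,0]]]'

```text
time: 9.72
tool_pos: [0.4572, -0.0346, 0.2489]
ee_rot: [3.141, 0.0, -3.141]
wrist_force: [0.5, -0.7, -0.5]
width: 0.035
finger_force: 30.0
```

```bash
python3 - <<'E'
from h import *
s=snap('wrist'); save(s,'w4.png')
for n,z in (('stand_spare',0),('stand_red',0)):
    for t in models.tip_of(s,n)[:1]: print(n,t['confidence'],atz(s,t['xy'],z).round(4))
E
```

```text
stand_spare 0.65 [ 0.4609 -0.0348  0.    ]
stand_red 0.63 [0.4612 0.093  0.    ]
```

View pics/w4.png

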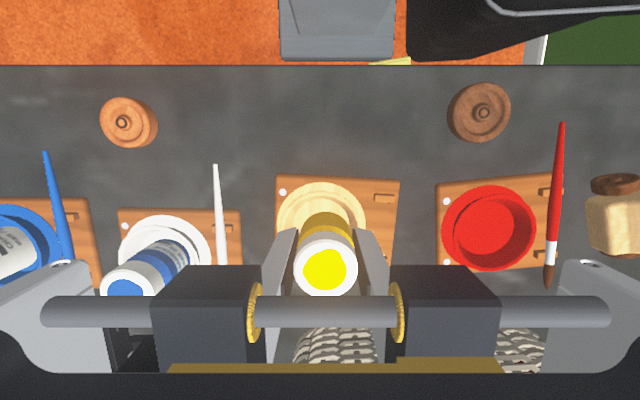

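The yellow jar hangs over the spare cup (cap at 325,268) and lines up. Lowering and releasing.

Emit:
step_arm --commands '[[[-1,0,12,0,0,0,0],[0,0,10,0,0,0,0],[0,0,0,0,0,0,0],[0,0,0,0,0,0,0]]]'

```text
time: 10.38
tool_pos: [0.458, -0.0351, 0.2265]
ee_rot: [3.141, -0.0, -3.141]
wrist_force: [-0.4, 0.2, -1.7]
width: 0.0348
finger_force: 30.0
```

Emit:
step_arm --commands '[[[0,0,0,0,0,0,70],[0,0,0,0,0,0,70],[0,0,0,0,0,0,70],[0,0,-25,0,0,0,70],[0,0,-40,0,0,0,70],[0,0,-35,0,0,0,70],[-3,-53,0,0,0,0,70],[-3,-53,0,0,0,0,70],[-3,-53,0,0,0,0,70],[-3,-53,0,0,0,0,70],[-3,-53,0,0,0,0,70],[-3,-53,0,0,0,0,70],[0,-50,0,0,0,0,70],[0,0,0,0,0,0,70],[0,0,0,0,0,0,70]]]'

```text
time: 12.25
tool_pos: [0.4761, -0.4028, 0.3264]
ee_rot: [3.14, -0.0, -3.142]
wrist_force: [0.2, 0.6, 0.1]
width: 0.0699
finger_force: 0.0
```

```bash
python3 - <<'E'
from h import *
s=snap('wrist'); save(s,'w5.png')
for n,z in (('jar_red',.008),('stand_yellow',0),('jar_yellow',.008),('stand_blue',0),('stand_white',0),('jar_blue',.008),('jar_white',.008)):
    for t in models.tip_of(s,n)[:2]: print(n,t['confidence'],atz(s,t['xy'],z).round(4))
go([.477,-.403,.225])
E
```

```text
jar_red 0.93 [ 0.444  -0.5072  0.008 ]
jar_red 0.83 [ 0.4776 -0.402   0.008 ]
stand_yellow 0.62 [ 0.4767 -0.4035  0.    ]
stand_blue 0.66 [ 0.4797 -0.2841  0.    ]
stand_blue 0.37 [ 0.4808 -0.2825  0.    ]
stand_white 0.56 [ 0.4893 -0.1625  0.    ]
jar_blue 0.71 [ 0.4919 -0.1606  0.008 ]
jar_white 0.56 [ 0.4782 -0.2883  0.008 ]
tool mm [ -0.7  -0.6 102. ] turn [-0.0002  0.0004  0.0011]
```

View pics/w5.png

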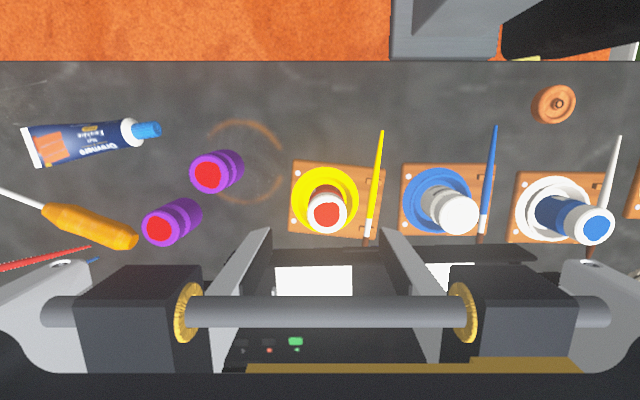

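The red jar stands in the yellow cup at (326,213), with the purple look-alikes well to the left. Grasping it.

Emit:
step_arm --commands '[[[-1,0,36,0,0,0,70],[0,0,36,0,0,0,70],[0,0,30,0,0,0,70],[0,0,0,0,0,0,70],[0,0,0,0,0,0,0],[0,0,0,0,0,0,0],[0,0,0,0,0,0,0],[0,0,0,0,0,0,0],[0,0,0,0,0,0,0],[0,0,-20,0,0,0,0],[0,0,-35,0,0,0,0],[0,0,-35,0,0,0,0],[0,0,-20,0,0,0,0],[0,0,0,0,0,0,0]]]'

```text
time: 14.4
tool_pos: [0.4773, -0.4035, 0.3381]
ee_rot: [-3.137, 0.004, -3.141]
wrist_force: [0.5, -0.1, -1.0]
width: 0.0346
finger_force: 30.0
```

Emit:
step_arm --commands '[[[1.5,35,0,0,0,0,0],[1.5,45,0,0,0,0,0],[1.5,52,0,0,0,0,0],[1.5,52,0,0,0,0,0],[1.5,52,0,0,0,0,0],[1.5,52,0,0,0,0,0],[1.5,52,0,0,0,0,0],[1.5,52,0,0,0,0,0],[1.5,46,0,0,0,0,0],[1.5,37,0,0,0,0,0],[1,20,0,0,0,0,0],[0,0,0,0,0,0,0],[0,0,0,0,0,0,0]]]'

```text
time: 16.02
tool_pos: [0.4609, 0.0913, 0.334]
ee_rot: [-3.141, -0.001, 3.141]
wrist_force: [-0.4, -0.2, -0.5]
width: 0.0351
finger_force: 30.0
```

```bash
python3 - <<'E'
from h import *
go([.4605,.0925,.2275])
E
```

```text
tool mm [  0.3   1.3 106.5] turn [-0.0007 -0.0012 -0.0001]
```

Emit:
step_arm --commands '[[[0,1,36,0,0,0,0],[0,0,36,0,0,0,0],[0,0,22,0,0,0,0],[0,0,12,0,0,0,0],[0,0,0,0,0,0,0],[0,0,0,0,0,0,0]]]'

```text
time: 16.77
tool_pos: [0.4616, 0.0926, 0.2298]
ee_rot: [3.141, 0.002, 3.141]
wrist_force: [0.1, 0.0, -0.0]
width: 0.0346
finger_force: 30.0
```

Emit:
step_arm --commands '[[[0,0,0,0,0,0,70],[0,0,0,0,0,0,70],[0,0,0,0,0,0,70],[0,0,-30,0,0,0,70],[0,0,-40,0,0,0,70],[0,0,-30,0,0,0,70],[0.3,-42,0,0,0,0,70],[0.3,-42,0,0,0,0,70],[0.4,-43,0,0,0,0,70],[0,0,0,0,0,0,70],[0,0,0,0,0,0,70]]]'

```text
time: 18.15
tool_pos: [0.46, -0.0339, 0.3287]
ee_rot: [3.141, 0.0, 3.141]
wrist_force: [-0.5, -0.3, 0.8]
width: 0.0698
finger_force: 0.0
```

```bash
python3 - <<'E'
from h import *
s=snap('wrist'); save(s,'w6.png')
for n,z in (('jar_red',.008),('jar_yellow',.008),('stand_red',0),('stand_spare',0)):
    for t in models.tip_of(s,n)[:1]: print(n,t['confidence'],atz(s,t['xy'],z).round(4))
go([.459,-.035,.225])
E
```

```text
jar_red 0.79 [0.462  0.0908 0.008 ]
jar_yellow 0.94 [ 0.4585 -0.0337  0.008 ]
stand_red 0.76 [0.4606 0.092  0.    ]
stand_spare 0.59 [ 0.4593 -0.0375  0.    ]
tool mm [  1.1  -1.8 103.7] turn [0.0003 0.0001 0.002 ]
```

View pics/w6.png

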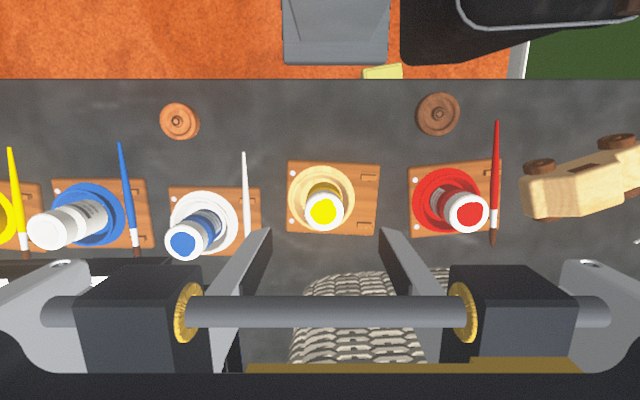

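The red jar is in the red cup (469,213) and the yellow jar is in the spare cup (323,211), both upright. Now moving yellow to its own stand.

Emit:
step_arm --commands '[[[1,-1.5,36,0,0,0,70],[0,0,38,0,0,0,70],[0,0,30,0,0,0,70],[0,0,0,0,0,0,70],[0,0,0,0,0,0,0],[0,0,0,0,0,0,0],[0,0,0,0,0,0,0],[0,0,0,0,0,0,0],[0,0,0,0,0,0,0],[0,0,-20,0,0,0,0],[0,0,-35,0,0,0,0],[0,0,-35,0,0,0,0],[0,0,-20,0,0,0,0],[0,0,0,0,0,0,0]]]'

```text
time: 20.15
tool_pos: [0.4594, -0.0358, 0.3362]
ee_rot: [-3.141, 0.004, -3.141]
wrist_force: [-0.8, 0.5, -0.9]
width: 0.0348
finger_force: 30.0
```

Emit:
step_arm --commands '[[[-2,-35,0,0,0,0,0],[-2,-45,0,0,0,0,0],[-2,-52,0,0,0,0,0],[-2,-52,0,0,0,0,0],[-2,-52,0,0,0,0,0],[-2,-52,0,0,0,0,0],[-2,-40,0,0,0,0,0],[-2,-25,0,0,0,0,0],[-2,-15,0,0,0,0,0],[0,0,0,0,0,0,0],[0,0,0,0,0,0,0]]]'

```text
time: 21.52
tool_pos: [0.4773, -0.4027, 0.3342]
ee_rot: [3.14, -0.001, -3.14]
wrist_force: [-0.4, 0.5, -0.4]
width: 0.0347
finger_force: 30.0
```

```bash
python3 - <<'E'
from h import *
go([.4765,-.403,.2275])
E
```

```text
tool mm [  0.7  -0.4 106.7] turn [ 0.0012 -0.0006  0.0011]
```

Emit:
step_arm --commands '[[[0.5,0,36,0,0,0,0],[0,0,36,0,0,0,0],[0,0,22,0,0,0,0],[0,0,12,0,0,0,0],[0,0,0,0,0,0,0],[0,0,0,0,0,0,0]]]'

```text
time: 22.28
tool_pos: [0.4771, -0.4037, 0.2303]
ee_rot: [-3.14, 0.002, -3.141]
wrist_force: [0.4, 0.3, -0.6]
width: 0.0349
finger_force: 30.0
```

Emit:
step_arm --commands '[[[0,0,0,0,0,0,70],[0,0,0,0,0,0,70],[0,0,0,0,0,0,70],[0,0,-30,0,0,0,70],[0,0,-40,0,0,0,70],[0,0,-30,0,0,0,70],[-2,48,0,0,0,0,70],[-2,48,0,0,0,0,70],[-2,48,0,0,0,0,70],[-2,48,0,0,0,0,70],[-2,48,0,0,0,0,70],[0,0,0,0,0,0,70],[0,0,0,0,0,0,70]]]'

```text
time: 23.9
tool_pos: [0.4866, -0.164, 0.3289]
ee_rot: [-3.141, 0.0, -3.141]
wrist_force: [0.1, 0.1, 0.3]
width: 0.0701
finger_force: 0.0
```

```bash
python3 - <<'E'
from h import *
s=snap('wrist'); save(s,'w7.png')
for n,z in (('jar_blue',.008),('jar_yellow',.008),('stand_white',0),('stand_yellow',0),('jar_white',.008),('stand_blue',0)):
    for t in models.tip_of(s,n)[:1]: print(n,t['confidence'],atz(s,t['xy'],z).round(4))
go([.488,-.162,.230])
E
```

```text
jar_blue 0.91 [ 0.49   -0.1638  0.008 ]
jar_yellow 0.98 [ 0.475  -0.3999  0.008 ]
stand_white 0.62 [ 0.4872 -0.1639  0.    ]
stand_yellow 0.79 [ 0.4792 -0.404   0.    ]
jar_white 0.93 [ 0.4803 -0.2874  0.008 ]
stand_blue 0.7 [ 0.479  -0.2837  0.    ]
tool mm [-1.5  2.4 98.5] turn [ 0.0001 -0.0002 -0.0011]
```

View pics/w7.png

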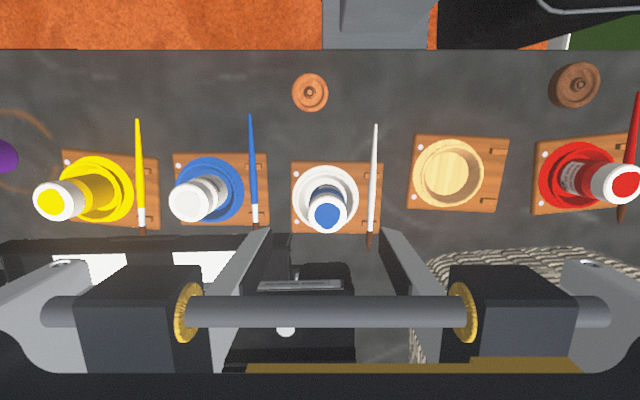

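The yellow jar is seated in its cup and the blue jar is at (327,216) between the fingers. Next I park blue in the spare cup.

Emit:
step_arm --commands '[[[-2,0.5,36,0,0,0,70],[0,0,36,0,0,0,70],[0,0,27,0,0,0,70],[0,0,0,0,0,0,70],[0,0,0,0,0,0,0],[0,0,0,0,0,0,0],[0,0,0,0,0,0,0],[0,0,0,0,0,0,0],[0,0,0,0,0,0,0],[0,0,-20,0,0,0,0],[0,0,-35,0,0,0,0],[0,0,-35,0,0,0,0],[0,0,0,0,0,0,0]]]'

```text
time: 25.88
tool_pos: [0.4893, -0.1634, 0.3228]
ee_rot: [-3.139, 0.006, -3.141]
wrist_force: [-0.1, -0.6, -1.6]
width: 0.0347
finger_force: 30.0
```

Emit:
step_arm --commands '[[[7,30,0,0,0,0,0],[8,35,0,0,0,0,0],[8,35,0,0,0,0,0],[7,28,0,0,0,0,0],[0,0,0,0,0,0,0],[0,0,0,0,0,0,0]]]'

```text
time: 26.62
tool_pos: [0.4585, -0.0355, 0.3186]
ee_rot: [-3.141, -0.002, -3.141]
wrist_force: [-0.4, 0.5, -0.7]
width: 0.0346
finger_force: 30.0
```

```bash
python3 - <<'E'
from h import *
go([.4585,-.0355,.233])
E
```

```text
tool mm [-0.2  0.  85.6] turn [-0.0002 -0.0016  0.0002]
```

Emit:
step_arm --commands '[[[0,0,36,0,0,0,0],[0,0,30,0,0,0,0],[0,0,20,0,0,0,0],[0,0,0,0,0,0,0],[0,0,0,0,0,0,0],[0,0,0,0,0,0,70],[0,0,0,0,0,0,70],[0,0,0,0,0,0,70],[0,0,-30,0,0,0,70],[0,0,-40,0,0,0,70],[0,0,-25,0,0,0,70]]]'

```text
time: 28.0
tool_pos: [0.4587, -0.0351, 0.331]
ee_rot: [-3.141, 0.003, -3.141]
wrist_force: [0.2, -0.2, -0.6]
width: 0.0701
finger_force: 0.0
```

Emit:
step_arm --commands '[[[-4,-50,0,0,0,0,70],[-4,-50,0,0,0,0,70],[-4,-50,0,0,0,0,70],[-4,-50,0,0,0,0,70],[-4,-50,0,0,0,0,70],[0,0,0,0,0,0,70],[0,0,0,0,0,0,70]]]'

```text
time: 28.88
tool_pos: [0.4785, -0.2848, 0.3285]
ee_rot: [3.141, -0.0, 3.142]
wrist_force: [-0.2, -0.5, 0.2]
width: 0.0698
finger_force: 0.0
```

```bash
python3 - <<'E'
from h import *
s=snap('wrist'); save(s,'w8.png')
for n,z in (('jar_white',.008),('stand_blue',0),('stand_white',0),('jar_blue',.008)):
    for t in models.tip_of(s,n)[:1]: print(n,t['confidence'],atz(s,t['xy'],z).round(4))
go([.479,-.286,.228])
E
```

```text
jar_white 0.93 [ 0.4806 -0.2868  0.008 ]
stand_blue 0.79 [ 0.4777 -0.2869  0.    ]
stand_white 0.7 [ 0.4911 -0.1617  0.    ]
jar_blue 0.64 [ 0.4613 -0.0337  0.008 ]
tool mm [ -0.2  -2.  100.9] turn [0.     0.0004 0.0019]
```

View pics/w8.png

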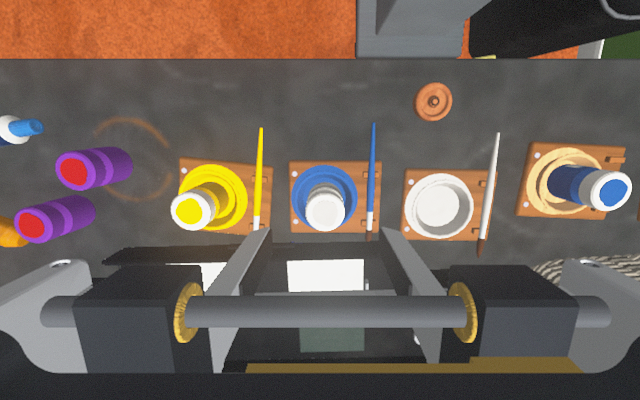

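The blue jar is parked in the spare cup (613,192), the white cup is empty at (437,205), and the white jar is centred at (325,211). Moving white now.

Emit:
step_arm --commands '[[[-0.5,-1,36,0,0,0,70],[0,0,36,0,0,0,70],[0,0,28,0,0,0,70],[0,0,0,0,0,0,70],[0,0,0,0,0,0,0],[0,0,0,0,0,0,0],[0,0,0,0,0,0,0],[0,0,0,0,0,0,0],[0,0,0,0,0,0,0],[0,0,-20,0,0,0,0],[0,0,-35,0,0,0,0],[0,0,-35,0,0,0,0],[0,0,0,0,0,0,0]]]'

```text
time: 30.75
tool_pos: [0.4797, -0.2867, 0.3217]
ee_rot: [-3.137, 0.005, -3.141]
wrist_force: [0.4, -0.4, -0.7]
width: 0.0346
finger_force: 30.0
```

Emit:
step_arm --commands '[[[-2.5,28,0,0,0,0,0],[-2.5,34,0,0,0,0,0],[-2.5,34,0,0,0,0,0],[-2,26,0,0,0,0,0],[0,0,0,0,0,0,0],[0,0,0,0,0,0,0]]]'

```text
time: 31.5
tool_pos: [0.4883, -0.1645, 0.3172]
ee_rot: [3.141, -0.002, -3.141]
wrist_force: [-0.1, -0.6, -0.5]
width: 0.0343
finger_force: 30.0
```

```bash
python3 - <<'E'
from h import *
go([.488,-.163,.231])
E
```

```text
tool mm [ 0.1  1.5 86.2] turn [ 0.0003 -0.0021  0.0002]
```

Place white, then go to blue in the spare cup.

Emit:
step_arm --commands '[[[0,1,36,0,0,0,0],[0,0,30,0,0,0,0],[0,0,20,0,0,0,0],[0,0,0,0,0,0,0],[0,0,0,0,0,0,0],[0,0,0,0,0,0,70],[0,0,0,0,0,0,70],[0,0,0,0,0,0,70],[0,0,-30,0,0,0,70],[0,0,-40,0,0,0,70],[0,0,-25,0,0,0,70]]]'

```text
time: 32.88
tool_pos: [0.4888, -0.1631, 0.3301]
ee_rot: [-3.14, 0.003, -3.141]
wrist_force: [-0.6, 0.1, 0.0]
width: 0.07
finger_force: 0.0
```

Emit:
step_arm --commands '[[[9,42,0,0,0,0,70],[10,43,0,0,0,0,70],[9,43,0,0,0,0,70],[0,0,0,0,0,0,70],[0,0,0,0,0,0,70]]]'

```text
time: 33.5
tool_pos: [0.4606, -0.0353, 0.3279]
ee_rot: [-3.141, 0.001, -3.141]
wrist_force: [0.1, 0.0, 0.5]
width: 0.0698
finger_force: 0.0
```

```bash
python3 - <<'E'
from h import *
s=snap('wrist'); save(s,'w9.png')
for n,z in (('jar_white',.008),('stand_white',0),('jar_blue',.008)):
    for t in models.tip_of(s,n)[:1]: print(n,t['confidence'],t['xy'],atz(s,t['xy'],z).round(4))
go([.459,-.035,.228])
E
```

```text
jar_white 0.85 [202.7, 222.8] [ 0.4885 -0.1691  0.008 ]
stand_white 0.23 [321.8, 196.0] [ 0.4603 -0.0393  0.    ]
jar_blue 0.56 [326.7, 198.6] [ 0.4613 -0.034   0.008 ]
tool mm [ 1.8  1.1 99.6] turn [-0.0001 -0.0001 -0.0014]
```

View pics/w9.png

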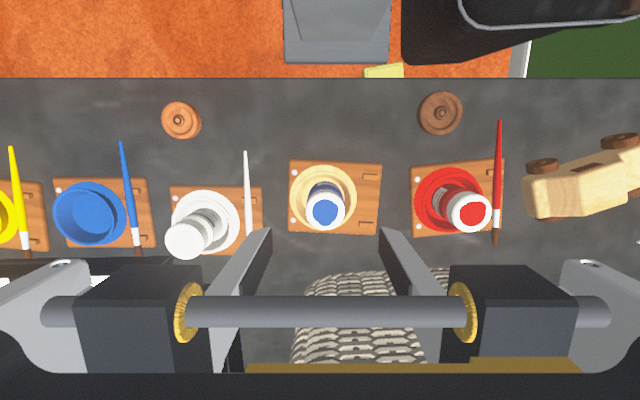

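The white jar is seated in the white cup (cap at 185,240) and the blue jar is centred at (325,211). Last transfer is blue to the blue stand.

Emit:
step_arm --commands '[[[1,0,36,0,0,0,70],[0,0,36,0,0,0,70],[0,0,28,0,0,0,70],[0,0,0,0,0,0,70],[0,0,0,0,0,0,0],[0,0,0,0,0,0,0],[0,0,0,0,0,0,0],[0,0,0,0,0,0,0],[0,0,0,0,0,0,0],[0,0,-20,0,0,0,0],[0,0,-35,0,0,0,0],[0,0,-35,0,0,0,0],[0,0,-20,0,0,0,0],[0,0,0,0,0,0,0]]]'

```text
time: 35.45
tool_pos: [0.4599, -0.0351, 0.3393]
ee_rot: [-3.141, 0.004, -3.141]
wrist_force: [0.1, -0.5, -1.1]
width: 0.0343
finger_force: 30.0
```

Emit:
step_arm --commands '[[[-3,-35,0,0,0,0,0],[-3,-45,0,0,0,0,0],[-3,-50,0,0,0,0,0],[-3,-50,0,0,0,0,0],[-3,-40,0,0,0,0,0],[-3,-30,0,0,0,0,0],[0,0,0,0,0,0,0],[0,0,0,0,0,0,0]]]'

```text
time: 36.45
tool_pos: [0.4774, -0.2845, 0.3362]
ee_rot: [3.139, -0.002, -3.141]
wrist_force: [0.1, -0.0, -1.0]
width: 0.0344
finger_force: 30.0
```

```bash
python3 - <<'E'
from h import *
go([.478,-.2855,.231])
E
```

```text
tool mm [ -0.8  -1.3 105.2] turn [ 0.0024 -0.002   0.0004]
```

Emit:
step_arm --commands '[[[-0.5,-1,36,0,0,0,0],[0,0,36,0,0,0,0],[0,0,34,0,0,0,0],[0,0,0,0,0,0,0],[0,0,0,0,0,0,0],[0,0,0,0,0,0,70],[0,0,0,0,0,0,70],[0,0,0,0,0,0,70],[0,0,-30,0,0,0,70],[0,0,-40,0,0,0,70],[0,0,-35,0,0,0,70],[10,20,-40,0,0,0,70],[10,35,-30,0,0,0,70],[0,35,0,0,0,0,70],[0,30,0,0,0,0,70],[0,0,0,0,0,0,70],[0,0,0,0,0,0,70],[0,0,0,0,0,0,70]]]'

```text
time: 38.7
tool_pos: [0.4581, -0.1671, 0.4064]
ee_rot: [-3.142, -0.0, 3.141]
wrist_force: [-0.1, -0.2, 0.3]
width: 0.0703
finger_force: 0.0
```

```bash
python3 look.py w10
```

```text
jar_red 0.9 [ 44. 209.] [ 0.4915 -0.5487  0.008 ]
jar_red 0.87 [520. 189.] [0.4641 0.0924 0.008 ]
jar_red 0.79 [ 73. 174.] [ 0.4435 -0.4994  0.008 ]
jar_blue 0.97 [236. 204.] [ 0.4846 -0.2882  0.008 ]
jar_yellow 0.6 [151. 198.] [ 0.4767 -0.4011  0.008 ]
jar_white 0.83 [329. 204.] [ 0.4853 -0.1626  0.008 ]
stand_red 0.56 [516. 186.] [0.4617 0.0914 0.    ]
stand_blue 0.85 [237. 201.] [ 0.4821 -0.288   0.    ]
stand_yellow 0.75 [152. 196.] [ 0.4751 -0.4042  0.    ]
stand_white 0.83 [328. 206.] [ 0.4897 -0.1626  0.    ]
stand_white 0.69 [421. 183.] [ 0.4582 -0.0372  0.    ]
[ 0.45807049 -0.16620686  0.40664901] [ 3.14151500e+00 -1.44577918e-05 -3.14142429e+00] 39.2
```

View pics/w10.png

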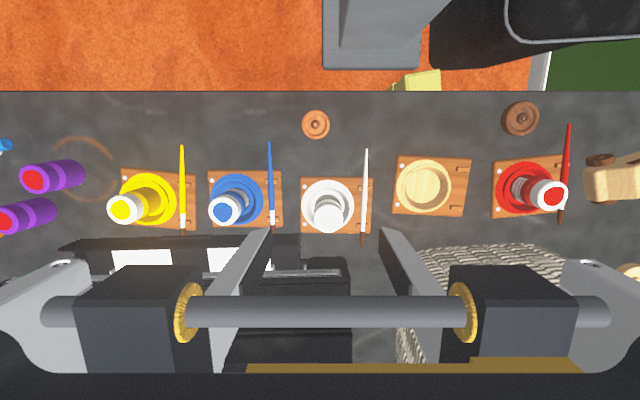

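All four colours match and the spare stand is empty. A quick numeric check of the cap tops follows.

```bash
python3 - <<'E'
from h import *
a=snap('wrist'); b=snap('top')
for n,u,v in [('yel',120,209),('blu',222,212),('whi',328,217),('red',552,196)]:
    im=a['color'].astype(int); w=im[v-20:v+21,u-20:u+21]; ref=im[v-1:v+2,u-1:u+2].mean((0,1))
    m=(np.abs(w-ref).sum(2)<90).astype(np.uint8); _,l,st,ce=cv2.connectedComponentsWithStats(m); k=l[20,20]
    xy=ce[k]+[u-20,v-20]; print(n,st[k],xy.round(1),atz(a,xy,.063).round(4))
E
```

```text
yel [ 10  11  19  19 283] [119.3 209.2] [ 0.4768 -0.4054  0.063 ]
blu [ 10  11  19  19 270] [221.5 211.4] [ 0.4795 -0.2869  0.063 ]
whi [  0   0  41  36 938] [326.3 215.7] [ 0.4847 -0.165   0.063 ]
red [ 11  11  20  19 291] [552.5 195.7] [0.4608 0.0946 0.063 ]
```

```bash
python3 -c "
from h import *
print(robot.close_job())"
```

```text
the job is handed in; nothing more can be done
None
```

I moved all four jars into the cups of their own colours; the last camera check showed them seated and upright. The spare stand is empty, the toy car was never touched, and the job was handed in at about 39 s of the 128 s limit; the hand-in returned no verdict.

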